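# Sign the studio out: run a finger along the in/out flags

## Robot

A 6-joint arm with a two-finger parallel gripper is mounted at the origin on the work surface. World frame = base frame: x ahead of the robot, y to its left, z up, the work surface at z = 0. Lengths are in m, angles in rad, forces in N, time in s.
With the tool pointing down it reaches from about 0.35 to 0.775 m from the base axis. Payload 5.5 kg.
Tool frame: the origin (TCP) lies midway between the tips of the shut fingers; the grasp point (between the pads) lies 19 mm behind it; z points along the fingers, y is the line along which they close (so a half turn about z gives the same grasp; the last joint's range is limited). The gripper opens to 85 mm and grips with 20 to 120 N. Pads are 22 mm wide; open, the fingers measure 114 mm over their backs; the gripper's body (76 mm by 85 mm) begins 54 mm behind the grasp point. The pads swing forward as they close: fully open they stand 13 mm farther back than shut.
Start: joints at [-1.388, 0.313, 0.046, 1.304, 0, 1.431], TCP at [0.182, -0.545, 0.231] pointing down, gripper open.
Joint ranges: [-2.76, 2.76], [-0.86, 1.69], [-1.03, 1.26], [-2.2, 2.34], [-1.47, 1.5], [-3.14, 3.14]. Speed limits (rad/s): [2.57, 2.57, 3.14, 3.14, 3.14, 3.14].

## Interface

Orientations are given as a unit quaternion [w, x, y, z].
In Python, from workcell import telemetry, imaging, env gives the robot as it stands. The module is installed in compiled form; this text tells all that it offers.
- The arm moves only by the tool step_arm, never from a script. Its argument "moves" is a list of rows, each a list of 3 entries, a list of its own where there are three numbers: the shift along the tool's x, y, z in mm, then the turn, a rotation vector about the tool's x, y, z in rad, then the finger opening in mm, from 0 to 85.4. A call has 1 to 8 rows; each row is the pose to reach, as a shift and turn from the pose commanded when the call began, along the tool's axes at that moment; what a row does not reach only later rows make up. A row lasts 1/12 s, in which the tool goes at most 41.7 mm and 7.16 degrees, less where a joint would pass 70% of its speed; a pose out of reach is approached as far as the arm can. A call with a gripper value outside its range is refused whole. The fingers move at their own pace and stop on an object; "grip_force" is the grip in N (left out, the last holds). Time passes only in rows, so rows that repeat a pose let the fingers close. It gives the time, the measured TCP pose, the force, the opening and the grip force at its end, in the units of the state.
- telemetry.get_state(): the state, without advancing time (a new reading comes with each control period).
- imaging.read_camera(name): name is "side" or "top" or "wrist"; returns the picture (420x560x3 uint8, red, green, blue); there is no depth.
- imaging.camera_params(name): a dict with "camera_matrix" (3x3 intrinsics, pixels), "pose" (4x4, takes a point from camera to world coordinates). Camera axes: x right, y up, looking along -z (the intrinsics and any distortion apply to the point x, -y, -z); pixel columns grow to the right and rows downward; lengths in m; the calibration is good to about 2 mm. A picture is of the moment at which its call begins: read the wrist's pose just before it. camera_params takes no time and is no camera call; for the wrist camera it gives the pose at the moment of the call.
- env.hand_in(): hands the job in; it is judged then, once.
The state is a dict: "clock": time; "joint_pos": joint angles; "qvel": joint speeds; "tau": joint torques, N m; "tcp_pos": TCP position; "orientation": TCP orientation; "wrist_force": force on the tool from outside, world axes, zero at the start; "ft_torque": the same for the moment, N m; "finger_gap": finger opening in m; "grip_force": force on a finger pad.
Only numpy, scipy, OpenCV 4.12 (cv2) and the standard library are available. Lean on these libraries where they do the work, as an engineer would, in place of code of your own. Each camera call takes 0.05 s, during which the arm holds its last target. There are 200 camera calls.

## Task

Everyone is leaving the studio: run the fingertips lightly along the curved row of flags on the in/out board so that all five low flags fall flat one after another, starting at the end farthest from the tall round-headed flag. The tall flag must stay up all the while. Do not lift anything, do not press hard on the board or shove it out of place, and leave the things around it where they are.

Things in the scene. Friction and masses are not known exactly. Their poses are not given: they have to be found in the camera images.
- board: Loose dark wood in/out board, 0.9 kg: flat C-shaped arc, 12 mm thick, 60 mm wide. Origin: centre of the arc at table height (in the hollow, not on wood), z up, x to mid-arc. Flags stand on a circle of radius 150 mm about it, at angles from x towards y: low flags 0 to 4 at -0.85, -0.55, -0.25, 0.05, 0.35 rad, tall flag at 0.85; wood spans +-1.23 rad.
- flag0 (a joint): Low square-cut aluminium flag 0 (row end farthest from the tall flag), 28 wide across the row, 34 high, 4 mm thick; hinge across the row 4 mm above the wood. rad: 0 = up, leaning 0.3 back (away from the tall flag) on a stop; past 0.3 (upright) it falls by itself towards the tall flag to 1.8 = flat, its stop. Under 0.5 N tips it; it folds only that way.
- flag0_foot (a point): Point on the board's top face (12 mm above the table) under the hinge of flag 0
- flag1 (a joint): Low square-cut aluminium flag 1 (next after flag 0), 28 wide across the row, 34 high, 4 mm thick; hinge across the row 4 mm above the wood. rad: 0 = up, leaning 0.3 back (away from the tall flag) on a stop; past 0.3 (upright) it falls by itself towards the tall flag to 1.8 = flat, its stop. Under 0.5 N tips it; it folds only that way.
- flag1_foot (a point): Point on the board's top face (12 mm above the table) under the hinge of flag 1
- flag2 (a joint): Low square-cut aluminium flag 2 (next after flag 1), 28 wide across the row, 34 high, 4 mm thick; hinge across the row 4 mm above the wood. rad: 0 = up, leaning 0.3 back (away from the tall flag) on a stop; past 0.3 (upright) it falls by itself towards the tall flag to 1.8 = flat, its stop. Under 0.5 N tips it; it folds only that way.
- flag2_foot (a point): Point on the board's top face (12 mm above the table) under the hinge of flag 2
- flag3 (a joint): Low square-cut aluminium flag 3 (next after flag 2), 28 wide across the row, 34 high, 4 mm thick; hinge across the row 4 mm above the wood. rad: 0 = up, leaning 0.3 back (away from the tall flag) on a stop; past 0.3 (upright) it falls by itself towards the tall flag to 1.8 = flat, its stop. Under 0.5 N tips it; it folds only that way.
- flag3_foot (a point): Point on the board's top face (12 mm above the table) under the hinge of flag 3
- flag4 (a joint): Low square-cut aluminium flag 4 (next after flag 3), 28 wide across the row, 34 high, 4 mm thick; hinge across the row 4 mm above the wood. rad: 0 = up, leaning 0.3 back (away from the tall flag) on a stop; past 0.3 (upright) it falls by itself towards the tall flag to 1.8 = flat, its stop. Under 0.5 N tips it; it folds only that way.
- flag4_foot (a point): Point on the board's top face (12 mm above the table) under the hinge of flag 4
- tall (a joint): Tall flag with a round 36 mm head at the last place of the row, 64 mm high, 4 mm thick, 30 g; same hinge and joint values as the low flags (0 = up, leaning 0.3 back towards flag 4; 1.8 = flat). It stands 75 mm along the row from flag 4.
- tall_foot (a point): Point on the board's top face under the hinge of the tall flag
- tin: Round stainless tin with twist cap, 59 mm across, 44 mm high, in the hollow of the board; loose bystander. Origin: centre of its underside
- jar: Glass jar with steel cap, 62 mm across, 80 mm high, in the hollow of the board beside the tin; loose bystander. Origin: centre of its underside
- tracker: Round aluminium tag tracker, 32 mm across, 8 mm high, lying in the tray on its 6 mm floor; loose bystander. Origin: centre of its underside
- earbud_case: Teal silicone earbud case, 48 x 60 x 24 mm, just outside the bulge of the board; loose bystander. Origin: centre of its underside
- speaker: White plastic speaker cube, 75 mm, outside the bulge of the board near flag 0; loose bystander. Origin: centre of its underside
- tray: Charcoal ceramic tray, 100 x 150 x 20 mm, just outside the bulge of the board; loose bystander. Origin: centre of its underside

How it is judged:
By the outcome, as a careful person would: the job done as asked, in the order asked, and still so for the second after the job is handed in, with the robot touching nothing.
It also fails if it takes over 42 s, if anything falls off the work surface, if the arm or the gripper's body presses on something with over 40 N, if the wrist force passes 120 N, or if a joint passes its speed limit or range.

## Working session

There is one attempt and no reset: what is moved stays moved. The work goes in short steps, Python scripts to look and compute and a tool call to move; the robot and the scene stay as the last step left them, time stands still between calls to the robot, and variables do not carry over. Pictures are saved under pics/ and viewed, at most 10 in all, crops included, and the job is handed in when it is done.

Besides the shell and the picture viewer there is one more tool, called after "Request:" as name(argument=value, ...), one argument or row to a line, values as JSON. step_arm: Moves the arm, as the interface text tells. Its arguments: {"type":"object","properties":{"moves":{"type":"array"},"grip_force":{"type":"number"}},"required":["moves"]}

```bash
mkdir -p pics; python3 - <<'E'
from workcell import telemetry, imaging
import cv2
s=telemetry.get_state();print({k:s[k] for k in('clock','tcp_pos','orientation','finger_gap','wrist_force')})
for n in('top','side'):
    im=imaging.read_camera(n);cv2.imwrite(f'pics/{n}0.png',im[:,:,::-1]);p=imaging.camera_params(n);print(n,p)
E
```

```text
{'clock': 0.0, 'tcp_pos': array([ 0.18230903, -0.54478367,  0.23042475]), 'orientation': array([-9.09176781e-04,  9.87001793e-01,  1.60706672e-01, -2.13702429e-05]), 'finger_gap': 0.08522828413188338, 'wrist_force': array([-0.29675596,  0.81661245, -0.32820237])}
top {'camera_matrix': array([[412.67039914,   0.        , 277.78627747],
       [  0.        , 412.67039914, 204.20545777],
       [  0.        ,   0.        ,   1.        ]]), 'pose': array([[-0.01987531,  0.99528913, -0.09489217,  0.53475728],
       [-0.99972594, -0.01860982,  0.01420252, -0.02726801],
       [ 0.01236968,  0.09514845,  0.99538624,  0.87541773],
       [ 0.        ,  0.        ,  0.        ,  1.        ]])}
side {'camera_matrix': array([[382.12158848,   0.        , 279.28467674],
       [  0.        , 382.12158848, 209.79060128],
       [  0.        ,   0.        ,   1.        ]]), 'pose': array([[-0.95577241,  0.22764122, -0.18622186,  0.48014327],
       [-0.29381166, -0.7106479 ,  0.63926073,  0.41213179],
       [ 0.01318391,  0.66570192,  0.74610129,  0.53392481],
       [ 0.        ,  0.        ,  0.        ,  1.        ]])}
```

View pics/top0.png

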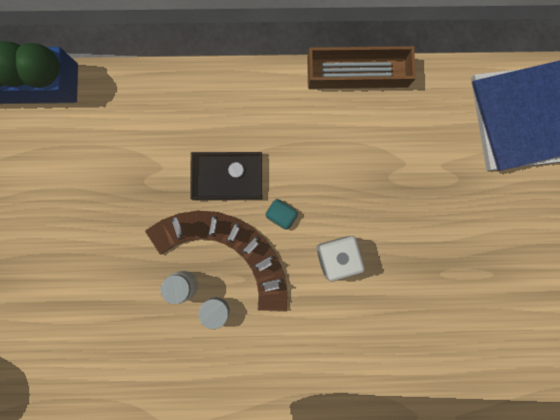

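View pics/side0.png

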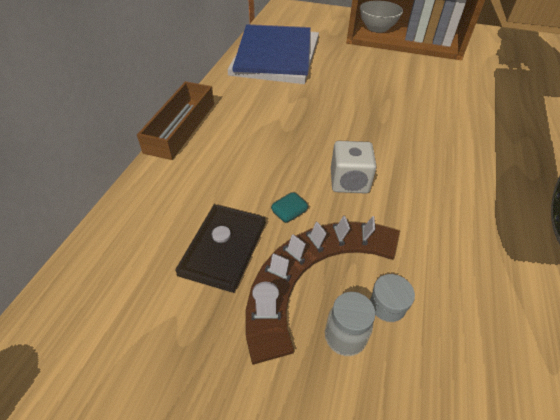

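The board bulges away from the robot: flag 0 is at about (272,286) in the top view and the tall flag at about (177,228). The tin and jar sit in the hollow, and the speaker, case and tray are outside the bulge. Next I'll fit the board pose.

```bash
cat > h.py <<'E'
import numpy as np, cv2
from workcell import imaging
def proj(n,P):
    p=imaging.camera_params(n);T=np.linalg.inv(p['pose']);c=np.atleast_2d(P)@T[:3,:3].T+T[:3,3]
    u=c*[1,-1,-1]@p['camera_matrix'].T
    return u[:,:2]/u[:,2:]
def world(b,r,a,z):
    r,a,z=np.broadcast_arrays(r,a,z)
    return np.c_[b[0]+r*np.cos(a+b[2]),b[1]+r*np.sin(a+b[2]),z]
A=np.linspace(-1.23,1.23,40)
def outline(b,z=.012): return np.r_[world(b,.18,A,z),world(b,.12,A[::-1],z)]
def unproj(n,uv,z):
    p=imaging.camera_params(n);d=np.linalg.inv(p['camera_matrix'])@[*uv,1];d=p['pose'][:3,:3]@(d*[1,-1,-1]);o=p['pose'][:3,3]
    return o+d*(z-o[2])/d[2]
E
python3 - <<'E'
from h import *
from scipy.optimize import minimize
M={}
for n in('top','side'):
    im=cv2.imread(f'pics/{n}0.png').astype(int);B,G,R=im[...,0],im[...,1],im[...,2]
    m=((R<110)&(R-B>12)&(G<70)).astype(np.uint8)
    m=cv2.morphologyEx(m,cv2.MORPH_CLOSE,np.ones((9,9)))
    k,l,st,_=cv2.connectedComponentsWithStats(m)
    c=(258,285) if n=='top' else (290,300)
    p0=(195,222) if n=='top' else (270,340)
    M[n]=(l==l[p0[1],p0[0]]).astype(np.uint8); print(n,st[l[p0[1],p0[0]]])
def f(b,names=('top','side')):
    t=0
    for n in names:
        q=np.zeros((420,560),np.uint8)
        for z in(0,.004,.008,.012): cv2.fillPoly(q,[np.round(proj(n,outline(b,z))*16).astype(np.int32)],1,shift=4)
        t-= (q&M[n]).sum()/(q|M[n]).sum()
    return t
c=unproj('top',(215,290),0);th=np.arctan2(*(unproj('top',(250,240),0)-c)[1::-1]);print(c,th)
for names in(('top',),('side',),('top','side')):
    x0=np.array([c[0],c[1],th]);
    for _ in range(3):
        r=minimize(f,x0,args=(names,),method='Nelder-Mead',options=dict(initial_simplex=x0+np.r_[np.zeros((1,3)),np.diag([.02,.02,.1])],xatol=1e-5,fatol=1e-6));x0=r.x
    print(names,r.x,r.fun)
b=r.x;np.save('b.npy',b)
o=[]
for n,(x,y) in dict(top=(130,190),side=(230,190)).items():
    im=cv2.resize(cv2.imread(f'pics/{n}0.png')[y:y+180,x:x+190],None,fx=2.1*1,fy=2.1,interpolation=cv2.INTER_CUBIC)
    for P,cl in((outline(b),(0,255,0)),):
        cv2.polylines(im,[np.int32((proj(n,P)-[x,y])*2.1)],True,cl,1)
    for a in(-.85,-.55,-.25,.05,.35,.85):
        u=(proj(n,world(b,[.136,.164],[a,a],.012))-[x,y])*2.1;cv2.line(im,*np.int32(u).tolist(),(0,0,255),1)
    o.append(im)
cv2.imwrite('pics/fit.png',np.hstack(o))
for a in(-1.2,-.85,.35,.85): print(a,world(b,.15,a,.012),np.hypot(*world(b,.15,a,0)[0,:2]))
print('jar',unproj('top',(176,289),.08),'tin',unproj('top',(214,314),.044),'spk',unproj('top',(341,259),.075))
E
```

```text
top [ 146  211  142   99 4868]
side [ 246  222  153  142 5764]
[0.44093174 0.09476037 0.        ] -0.6276568134717486
('top',) [ 0.42677921  0.12422545 -0.52110511] -0.9090228378884313
('side',) [ 0.42443145  0.12370829 -0.53497986] -0.703153761197693Traceback (most recent call last):
  File "<stdin>", line 23, in <module>
    res = _minimize_neldermead(fun, x0, args, callback, bounds=bounds,
                               **options)
    fxr = func(xr)
    fx = function(np.copy(x), *(wrapper_args + args))
  File "<stdin>", line 16, in f
  File "h.py", line 4, in proj
    p=imaging.camera_params(n);T=np.linalg.inv(p['pose']);c=np.atleast_2d(P)@T[:3,:3].T+T[:3,3]
ValueError: time passes only in moves, steps and waits
```

```bash
cat > cams.py <<'E'
import numpy as np
K={'top':(412.67039914,277.78627747,204.20545777),'side':(382.12158848,279.28467674,209.79060128)}
K={n:np.array([[f,0,a],[0,f,b],[0,0,1]]) for n,(f,a,b) in K.items()}
T={'top':np.array([[-0.01987531,0.99528913,-0.09489217,0.53475728],[-0.99972594,-0.01860982,0.01420252,-0.02726801],[0.01236968,0.09514845,0.99538624,0.87541773],[0,0,0,1]]),
'side':np.array([[-0.95577241,0.22764122,-0.18622186,0.48014327],[-0.29381166,-0.7106479,0.63926073,0.41213179],[0.01318391,0.66570192,0.74610129,0.53392481],[0,0,0,1]])}
def camera_params(n): return dict(camera_matrix=K[n],pose=T[n])
E
sed -i 's/from workcell import imaging/import cams as imaging/' h.py
python3 - <<'E'
from h import *
b=np.array([.4268,.1240,-.523]);np.save('b.npy',b)
o=[]
for n,(x,y) in dict(top=(130,190),side=(230,190)).items():
    im=cv2.resize(cv2.imread(f'pics/{n}0.png')[y:y+180,x:x+190],None,fx=2.1,fy=2.1,interpolation=cv2.INTER_CUBIC)
    cv2.polylines(im,[np.int32((proj(n,outline(b))-[x,y])*2.1)],True,(0,255,0),1)
    for a in(-.85,-.55,-.25,.05,.35,.85):
        u=(proj(n,world(b,[.136,.164],[a,a],.012))-[x,y])*2.1;cv2.line(im,*np.int32(u).tolist(),(0,0,255),1)
    o.append(im)
cv2.imwrite('pics/fit.png',np.hstack(o))
for a in(-1.2,-.85,.35,.85): w=world(b,.15,a,.012)[0];print(a,w.round(4),np.hypot(w[0],w[1]))
print('jar',unproj('top',(176,289),.08),'tin',unproj('top',(214,314),.044),'spk',unproj('top',(341,259),.075))
E
```

```text
-1.2 [ 0.4041 -0.0243  0.012 ] 0.40478549116479623
-0.85 [ 0.4563 -0.0231  0.012 ] 0.45685948740801746
0.35 [0.5746 0.0982 0.012 ] 0.5828888515794948
0.85 [0.5689 0.1722 0.012 ] 0.5943384524333105
jar [0.45293675 0.15729489 0.08      ] tin [0.39911012 0.09084606 0.044     ] spk [ 0.50269105 -0.15843078  0.075     ]
```

View pics/fit.png

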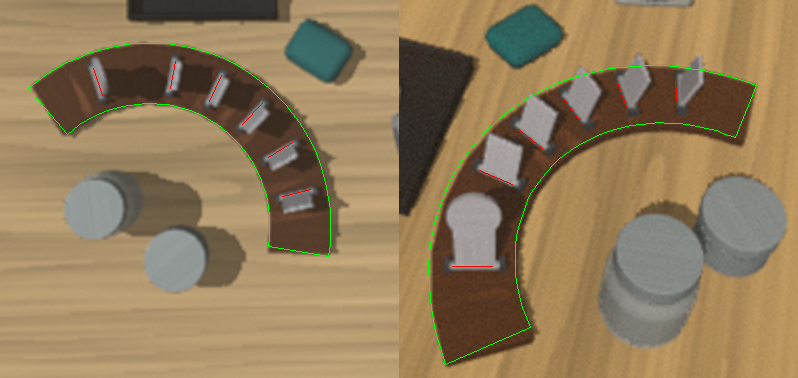

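The outline and hinge marks match well in both views. I'll move toward the end before flag 0, with the fingers shut and the tool yawed to match the row.

Request:
step_arm(
  moves=[
    [[25,-28,0],[0,0,-0.06],0],
    [[50,-56,0],[0,0,-0.12],0],
    [[75,-84,0],[0,0,-0.18],0],
    [[100,-112,0],[0,0,-0.24],0],
    [[125,-140,0],[0,0,-0.3],0],
    [[150,-168,0],[0,0,-0.36],0],
    [[175,-196,0],[0,0,-0.42],0],
    [[200,-224,0],[0,0,-0.48],0],
  ],
)

```text
clock: 0.77
tcp_pos: [0.3011, -0.2676, 0.231]
orientation: [-0.0, 0.92, 0.392, 0.0]
wrist_force: [1.9, 0.5, 0.7]
finger_gap: -0.0002
grip_force: 0.0
```

```bash
cat > plan.py <<'E'
from h import *
from workcell import telemetry
from scipy.spatial.transform import Rotation as Ro
def rel(P):
    s=telemetry.get_state();q=s['orientation'];R=Ro.from_quat([*q[1:],q[0]])
    print('tcp',s['tcp_pos'].round(4),'z',R.as_matrix()[:,2].round(3),'yaw',np.arctan2(R.as_matrix()[1,0],R.as_matrix()[0,0]).round(3),'q',s['joint_pos'].round(2),s['clock'],'F',s['wrist_force'].round(2))
    print((R.inv().apply(np.array(P)-s['tcp_pos'])*1e3).round(1).tolist())
E
python3 -c "
from plan import *
b=np.load('b.npy');rel(world(b,.15,-1.17,[.2,.03]))"
```

```text
tcp [ 0.3011 -0.2676  0.231 ] z [-0.  0. -1.] yaw 0.805 q [-0.93 -0.02 -0.35  1.24  0.    1.41] 0.7667 F [1.93 0.55 0.68]
[[249.4, -90.7, 31.1], [249.4, -90.7, 201.1]]
```

Request:
step_arm(
  moves=[
    [[36,-13,0],[0,0,0],0],
    [[72,-26,0],[0,0,0],0],
    [[108,-39,5],[0,0,0],0],
    [[144,-52,10],[0,0,0],0],
    [[180,-65,20],[0,0,0],0],
    [[215,-78,25],[0,0,0],0],
    [[249,-90,31],[0,0,0],0],
    [[249,-90,45],[0,0,0],0],
  ],
)

```text
clock: 1.43
tcp_pos: [0.4116, -0.023, 0.1869]
orientation: [0.0, 0.919, 0.394, 0.002]
wrist_force: [-0.4, -1.1, 0.4]
finger_gap: 0.0001
grip_force: 0.0
```

Request:
step_arm(
  moves=[
    [[0,0,20],[0,0,0],0],
    [[0,0,40],[0,0,0],0],
    [[0,0,60],[0,0,0],0],
    [[0,0,80],[0,0,0],0],
    [[0,0,100],[0,0,0],0],
    [[0,0,115],[0,0,0],0],
    [[0,0,126],[0,0,0],0],
    [[0,0,126],[0,0,0],0],
  ],
)

```text
clock: 2.1
tcp_pos: [0.407, -0.0273, 0.058]
orientation: [-0.001, 0.921, 0.391, -0.002]
wrist_force: [-1.1, 0.7, 0.0]
finger_gap: -0.0002
grip_force: 0.0
```

```bash
python3 -c "
from plan import *
b=np.load('b.npy');a=np.r_[np.arange(-1.17,.36,.04)]
rel(world(b,.15,a,.030))
from workcell import imaging as I
o=[cv2.resize(I.read_camera(n)[y:y+200,x:x+200,::-1],(400,400)) for n,x,y in(('top',130,180),('side',230,150))]
cv2.imwrite('pics/pre.png',np.hstack(o))"
```

```text
tcp [ 0.407  -0.0273  0.058 ] z [-0.005  0.001 -1.   ] yaw 0.803 q [-0.26  0.14 -0.64  0.8  -0.    2.07] 2.1 F [-1.12  0.69  0.  ]
[[2.8, -0.5, 28.0], [6.5, 4.2, 28.0], [10.4, 8.8, 28.0], [14.5, 13.2, 27.9], [18.7, 17.4, 27.9], [23.1, 21.5, 27.9], [27.7, 25.4, 27.9], [32.4, 29.1, 27.8], [37.3, 32.6, 27.8], [42.3, 35.9, 27.8], [47.4, 39.0, 27.7], [52.7, 41.9, 27.7], [58.0, 44.6, 27.7], [63.5, 47.1, 27.7], [69.1, 49.3, 27.7], [74.7, 51.4, 27.6], [80.4, 53.2, 27.6], [86.2, 54.7, 27.6], [92.1, 56.1, 27.6], [98.0, 57.2, 27.6], [103.9, 58.1, 27.5], [109.9, 58.7, 27.5], [115.9, 59.1, 27.5], [121.9, 59.2, 27.5], [127.9, 59.1, 27.5], [133.8, 58.8, 27.5], [139.8, 58.2, 27.4], [145.8, 57.4, 27.4], [151.7, 56.4, 27.4], [157.5, 55.1, 27.4], [163.3, 53.6, 27.4], [169.1, 51.8, 27.4], [174.7, 49.9, 27.4], [180.3, 47.7, 27.4], [185.8, 45.3, 27.4], [191.2, 42.6, 27.4], [196.5, 39.8, 27.4], [201.6, 36.7, 27.4], [206.7, 33.4, 27.4]]
```

View pics/pre.png

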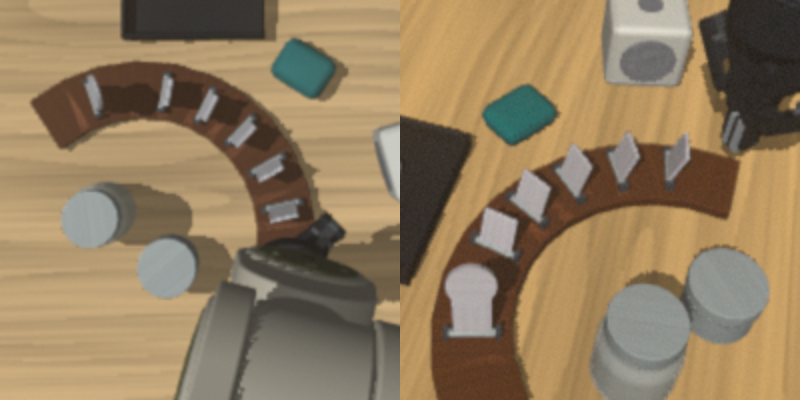

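The arm is at the end of the board, behind flag 0, and all the flags are still up. Next it goes down and starts the sweep.

Request:
step_arm(
  moves=[
    [[1,0,10],[0,0,0],0],
    [[2,0,20],[0,0,0],0],
    [[3,0,28],[0,0,0],0],
    [[3,0,28],[0,0,0],0],
    [[6.5,4,28],[0,0,0],0],
    [[10.5,9,28],[0,0,0],0],
    [[14.5,13,28],[0,0,0],0],
    [[18.5,17.5,28],[0,0,0],0],
  ],
)

```text
clock: 2.87
tcp_pos: [0.4361, -0.0269, 0.0329]
orientation: [0.0, 0.921, 0.391, 0.001]
wrist_force: [0.0, -0.2, -0.5]
finger_gap: -0.0002
grip_force: 0.0
```

```bash
python3 -c "
from plan import *
b=np.load('b.npy');a=np.r_[np.arange(-1.01,.36,.04)]
rel(world(b,.15,a,.030))"
```

```text
tcp [ 0.4361 -0.0269  0.0329] z [ 0.001 -0.    -1.   ] yaw 0.803 q [-0.25  0.22 -0.61  0.74 -0.    2.09] 2.8667 F [ 0.   -0.21 -0.46]
[[-1.8, -3.4, 2.9], [2.6, 0.7, 2.9], [7.2, 4.6, 2.9], [11.9, 8.3, 2.9], [16.8, 11.8, 2.9], [21.8, 15.1, 2.9], [26.9, 18.2, 2.9], [32.1, 21.1, 3.0], [37.5, 23.8, 3.0], [43.0, 26.3, 3.0], [48.5, 28.5, 3.0], [54.2, 30.6, 3.0], [59.9, 32.4, 3.0], [65.7, 33.9, 3.0], [71.5, 35.3, 3.0], [77.4, 36.4, 3.0], [83.4, 37.3, 3.0], [89.3, 37.9, 3.0], [95.3, 38.3, 3.0], [101.3, 38.4, 3.0], [107.3, 38.3, 3.0], [113.3, 38.0, 3.0], [119.3, 37.4, 3.0], [125.2, 36.6, 3.0], [131.1, 35.6, 3.0], [137.0, 34.3, 3.0], [142.8, 32.8, 3.0], [148.5, 31.0, 3.0], [154.2, 29.1, 3.0], [159.8, 26.9, 3.1], [165.3, 24.5, 3.1], [170.7, 21.8, 3.1], [176.0, 19.0, 3.1], [181.1, 15.9, 3.1], [186.1, 12.6, 3.1]]
```

Request:
step_arm(
  moves=[
    [[3,1,1],[0,0,0],0],
    [[7,4.5,1.5],[0,0,0],0],
    [[12,8.5,2],[0,0,0],0],
    [[17,12,2],[0,0,0],0],
    [[22,15,2],[0,0,0],0],
    [[27,18,2],[0,0,0],0],
    [[27,18,2],[0,0,0],0],
    [[27,18,2],[0,0,0],0],
  ],
)

```text
clock: 3.53
tcp_pos: [0.4667, -0.0197, 0.0302]
orientation: [0.0, 0.92, 0.391, -0.0]
wrist_force: [0.2, 1.0, 0.0]
finger_gap: 0.0
grip_force: 0.0
```

```bash
python3 -c "
from plan import *
b=np.load('b.npy');a=np.r_[np.arange(-.77,.36,.04)]
rel(world(b,.15,a,.030))
from workcell import imaging as I
o=[cv2.resize(I.read_camera(n)[y:y+200,x:x+200,::-1],(400,400)) for n,x,y in(('top',130,180),('side',230,150))]
cv2.imwrite('pics/s1.png',np.hstack(o))"
```

```text
tcp [ 0.4667 -0.0197  0.0302] z [-0. -0. -1.] yaw 0.803 q [-0.21  0.27 -0.55  0.75 -0.    2.12] 3.5333 F [0.17 0.97 0.04]
[[0.5, 1.3, 0.2], [5.7, 4.2, 0.2], [11.1, 6.9, 0.2], [16.5, 9.4, 0.2], [22.1, 11.6, 0.2], [27.7, 13.7, 0.2], [33.5, 15.5, 0.2], [39.2, 17.1, 0.2], [45.1, 18.4, 0.2], [51.0, 19.5, 0.2], [56.9, 20.4, 0.2], [62.9, 21.0, 0.2], [68.9, 21.4, 0.2], [74.9, 21.5, 0.2], [80.9, 21.5, 0.2], [86.9, 21.1, 0.2], [92.8, 20.6, 0.2], [98.8, 19.8, 0.2], [104.7, 18.7, 0.2], [110.6, 17.4, 0.2], [116.4, 15.9, 0.2], [122.1, 14.2, 0.2], [127.8, 12.2, 0.2], [133.4, 10.0, 0.2], [138.8, 7.6, 0.2], [144.2, 5.0, 0.2], [149.5, 2.1, 0.2], [154.7, -0.9, 0.2], [159.7, -4.2, 0.2]]
```

View pics/s1.png

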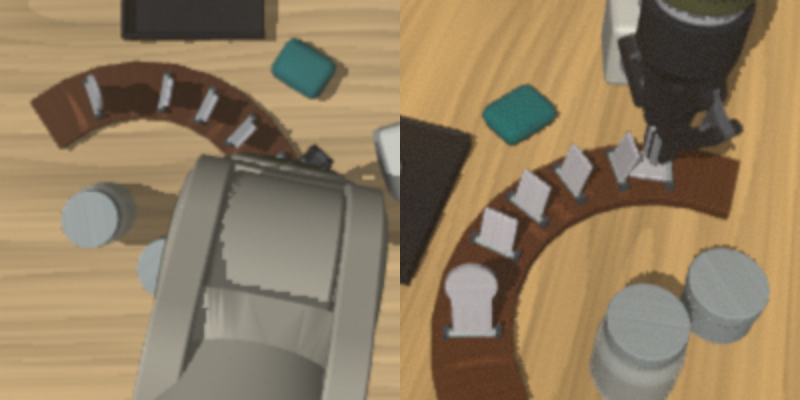

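Flag 0 lies flat and the board hasn't moved. Continuing the sweep.

Request:
step_arm(
  moves=[
    [[5.5,4,0],[0,0,0],0],
    [[11,7,0],[0,0,0],0],
    [[16.5,9.5,0],[0,0,0],0],
    [[22,11.5,0],[0,0,0],0],
    [[27.5,13.5,0],[0,0,0],0],
    [[33.5,15.5,0],[0,0,0],0],
    [[39,17,0],[0,0,0],0],
    [[45,18.5,0],[0,0,0],0],
  ],
)

```text
clock: 4.3
tcp_pos: [0.5115, 0.0001, 0.0302]
orientation: [0.0, 0.92, 0.391, -0.0]
wrist_force: [0.1, -0.6, 0.2]
finger_gap: -0.0002
grip_force: 0.0
```

Request:
step_arm(
  moves=[
    [[6,1,0],[0,0,0],0],
    [[12,2,0],[0,0,0],0],
    [[18,2.5,0],[0,0,0],0],
    [[24,3,0],[0,0,0],0],
    [[30,3,0],[0,0,0],0],
    [[36,3,0],[0,0,0],0],
    [[42,2.5,0],[0,0,0],0],
    [[48,2,0],[0,0,0],0],
  ],
)

```text
clock: 4.97
tcp_pos: [0.5461, 0.0333, 0.0303]
orientation: [0.0, 0.921, 0.391, -0.0]
wrist_force: [-0.8, -0.1, 0.3]
finger_gap: -0.0001
grip_force: 0.0
```

```bash
python3 -c "
from plan import *
b=np.load('b.npy');a=np.r_[np.arange(-.13,.36,.04)]
rel(world(b,.15,a,.030))
from workcell import imaging as I
o=[cv2.resize(I.read_camera(n)[y:y+200,x:x+200,::-1],(400,400)) for n,x,y in(('top',130,180),('side',230,150))]
cv2.imwrite('pics/s2.png',np.hstack(o))"
```

```text
tcp [0.5461 0.0333 0.0303] z [-0. -0. -1.] yaw 0.803 q [-0.09  0.4  -0.35  0.82 -0.    2.25] 4.9667 F [-0.79 -0.07  0.28]
[[-0.5, 0.2, 0.3], [5.5, -0.6, 0.3], [11.4, -1.6, 0.3], [17.3, -2.9, 0.3], [23.1, -4.4, 0.3], [28.8, -6.2, 0.3], [34.5, -8.1, 0.3], [40.1, -10.3, 0.3], [45.5, -12.8, 0.2], [50.9, -15.4, 0.2], [56.2, -18.3, 0.2], [61.4, -21.3, 0.2], [66.4, -24.6, 0.2]]
```

View pics/s2.png

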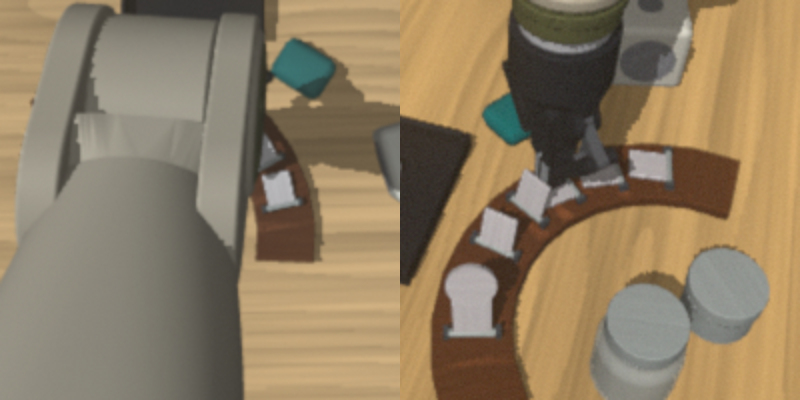

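Flags 0, 1 and 2 are flat, 3 and 4 are still up, and the board hasn't moved.

Request:
step_arm(
  moves=[
    [[5.5,-0.5,0],[0,0,0],0],
    [[11.5,-1.5,0],[0,0,0],0],
    [[17,-3,0],[0,0,0],0],
    [[23,-4.5,0],[0,0,0],0],
    [[29,-6,0],[0,0,0],0],
    [[34.5,-8,0],[0,0,0],0],
    [[40,-10.5,0],[0,0,0],0],
    [[45.5,-13,0],[0,0,0],0],
  ],
)

```text
clock: 5.73
tcp_pos: [0.5682, 0.0753, 0.0302]
orientation: [0.0, 0.92, 0.391, -0.0]
wrist_force: [-0.3, 0.1, -0.4]
finger_gap: -0.0001
grip_force: 0.0
```

Request:
step_arm(
  moves=[
    [[4,-2,0],[0,0,0],0],
    [[8,-4,0],[0,0,0],0],
    [[12,-6.5,0],[0,0,0],0],
    [[15,-8,0],[0,0,0],0],
    [[15,-8,0],[0,0,0],0],
    [[15,-8,0],[0,0,0],0],
    [[15,-8,0],[0,0,0],0],
    [[15,-8,0],[0,0,0],0],
  ],
)

```text
clock: 6.4
tcp_pos: [0.5726, 0.0907, 0.0302]
orientation: [0.0, 0.921, 0.391, -0.0]
wrist_force: [-1.1, -0.6, 0.5]
finger_gap: -0.0002
grip_force: 0.0
```

```bash
python3 -c "
from plan import *
b=np.load('b.npy')
rel(world(b,.15,[.33,.37],.030))
from workcell import imaging as I
o=[cv2.resize(I.read_camera(n)[y:y+200,x:x+200,::-1],(400,400)) for n,x,y in(('top',130,180),('side',230,150))]
cv2.imwrite('pics/s3.png',np.hstack(o))"
```

```text
tcp [0.5726 0.0907 0.0302] z [-0. -0. -1.] yaw 0.802 q [ 0.02  0.46 -0.26  0.85 -0.    2.36] 6.4 F [-1.15 -0.58  0.54]
[[4.2, -2.1, 0.2], [9.2, -5.4, 0.2]]
```

View pics/s3.png

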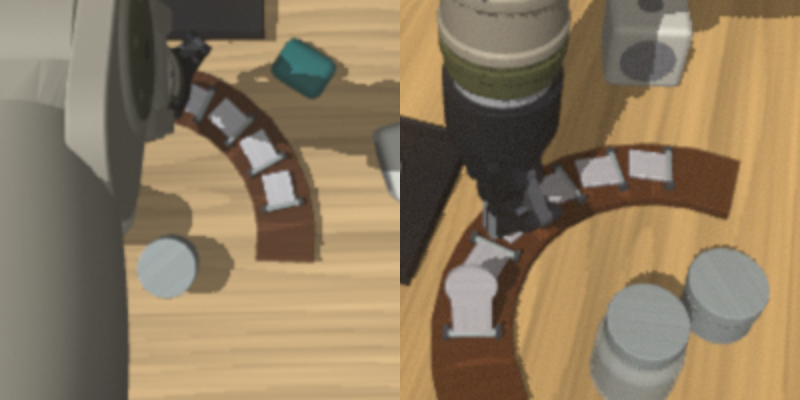

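Flag 4 looks flat and the tall flag is still up. Next I'll lift straight up and check.

Request:
step_arm(
  moves=[
    [[0,0,-8],[0,0,0],0],
    [[0,0,-20],[0,0,0],0],
    [[0,0,-40],[0,0,0],0],
    [[0,0,-65],[0,0,0],0],
    [[0,0,-90],[0,0,0],0],
    [[0,0,-115],[0,0,0],0],
    [[0,0,-140],[0,0,0],0],
    [[0,0,-150],[0,0,0],0],
  ],
)

```text
clock: 7.17
tcp_pos: [0.5743, 0.0909, 0.1847]
orientation: [0.001, 0.921, 0.391, 0.003]
wrist_force: [-0.2, -0.1, 1.0]
finger_gap: -0.0003
grip_force: 0.0
```

Request:
step_arm(
  moves=[
    [[-20,20,0],[0,0,0],0],
    [[-40,40,0],[0,0,0],0],
    [[-60,60,0],[0,0,0],0],
    [[-80,80,0],[0,0,0],0],
    [[-100,100,0],[0,0,0],0],
    [[-115,115,0],[0,0,0],0],
    [[-120,120,0],[0,0,0],0],
    [[-120,120,0],[0,0,0],0],
  ],
)

```text
clock: 7.83
tcp_pos: [0.5754, -0.0804, 0.1799]
orientation: [-0.0, 0.921, 0.389, -0.0]
wrist_force: [0.7, 0.8, 0.1]
finger_gap: 0.0
grip_force: 0.0
```

```bash
python3 -c "
from plan import *
from workcell import imaging as I
o=[cv2.resize(I.read_camera(n)[y:y+200,x:x+200,::-1],(400,400)) for n,x,y in(('top',130,150),('side',210,150))]
cv2.imwrite('pics/s4.png',np.hstack(o));rel([0,0,0])"
```

```text
tcp [ 0.5753 -0.0782  0.18  ] z [-0.001  0.001 -1.   ] yaw 0.802 q [-0.27  0.34 -0.04  1.19  0.    2.07] 7.9333 F [-0.1   0.36 -0.05]
[-343.6, -467.9, 180.4]
```

View pics/s4.png

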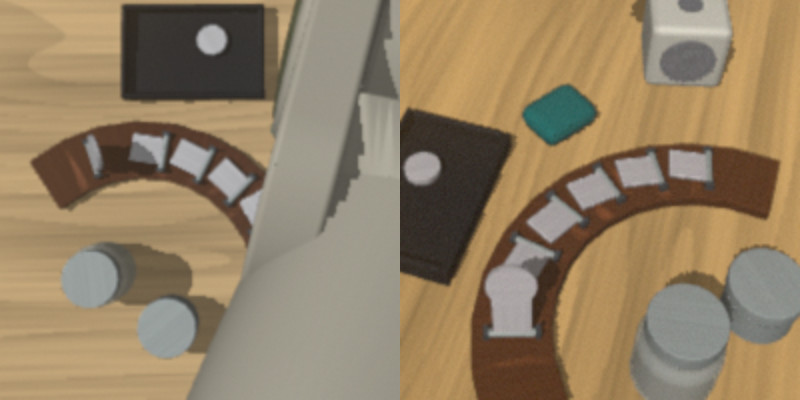

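All five low flags are flat, the tall flag is up, and the surrounding things haven't moved.

```bash
python3 -c "
from workcell import env;print(env.hand_in())"
```

```text
the job is handed in; nothing more can be done
None
```

I swept all five low flags flat in order, starting from flag 0. The tall flag stayed up, the board and the things around it look unmoved in the camera pictures, and the job is handed in at about 8 s of the allowed 42 s.

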